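Sort the fittings from a stripped terrarium for cleaning

ROBOT

A 6-joint arm with a two-finger parallel gripper is mounted at the origin on the work surface. World frame = base frame: x ahead of the robot, y to its left, z up, the work surface at z = 0. Lengths are in m, angles in degrees, forces in N, time in s.
With the tool pointing down it reaches from about 0.4 to 0.825 m from the base axis. Payload 7 kg.
Tool frame: the origin (TCP) lies at the very end of the fingers, on their centre line; the grasp point (between the pads) lies behind it (r.grasp_offset is the z of the grasp point in the tool frame, in m); z points along the fingers, y is the direction in which the jaws open and shut (so a half turn about z gives the same grasp; the last joint's range is limited). The gripper opens to 88 mm and grips with 3 to 60 N. Pads are 19 mm wide; open, the fingers measure 130 mm over their backs; the gripper's body (78 mm by 193 mm) begins 47 mm behind the grasp point.
Start: joints at [-52.706, 20.546, 0.682, 0, -70.136, -16.507], TCP at [0.24, -0.631, 0.227] pointing down, gripper open.
Joint ranges: [-176.03, 176.03], [-82.01, 121.73], [-58.28, 71.71], [-173.87, 95.51], [-174.79, -0.11], [-173.66, 173.66]. Speed limits (degrees/s): [136.94, 136.94, 172.46, 180, 180, 180].

INTERFACE

Orientations are given as [roll, pitch, yaw] about the fixed x, y, z axes, in that order (R = Rz(yaw) Ry(pitch) Rx(roll)).
In Python, from plant import r gives the robot as it stands. The module is installed in compiled form; this text tells all that it offers.
- The arm moves only by the tool servo_tool, never from a script. Its argument "targets" is a list of rows, each an object of numbers: "dx", "dy", "dz": the shift along the world's x, y, z in cm; "spin": the turn about the world's z in rad; "grip": the opening in per cent of the stroke, from 0 (shut) to 100 (fully open). A call has exactly 10 rows; each row is the pose to reach, as a shift and turn from the pose commanded when the call began; what a row does not reach only later rows make up. A row lasts 1/12 s, in which the tool goes at most 41.7 mm and 7.16 degrees, less where a joint would pass 70% of its speed; a pose out of reach is approached as far as the arm can. A call with a gripper value outside its range is refused whole. The fingers move at their own pace and stop on an object; "squeeze" is the grip in N (left out, the last holds). Time passes only in rows, so rows that repeat a pose let the fingers close, or fill a call up. It gives the time, the measured TCP pose, the force and the opening at its end, in the units of the state.
- r.get_state(): the state, without advancing time (a new reading comes with each control period).
- r.capture(name): name is "scene" or "top"; returns the picture (384x512x3 uint8, blue, green, red); there is no depth.
- r.get_calibration(name): a dict with "K" (3x3 intrinsics, pixels), "k1" (the pictures are not rectified: a ray, as slopes to the right and down, at radius r is drawn at 1 + k1 r^2 times it, then the intrinsics apply), "extrinsics" (4x4, takes a point from camera to world coordinates). Camera axes: x right, y down, z forward; pixel columns grow to the right and rows downward; lengths in m; the calibration is good to about 2 mm. A picture is of the moment at which its call begins. get_calibration takes no time and is no camera call.
- r.close_job(): hands the job in, once; it reports no verdict.
Trained networks look in the newest picture that a camera, given by its name, has taken for a name from the list of things; names that differ only in an ending like _2 or _b are one class to them, and where a whole thing is asked for, a point or a joint stands for the part that bears it (a point fixed in the world has none). Each returns a list of dicts, best first, with "p" (0 to 1); they miss things now and then, are a little off and sometimes report something else, mostly with a low value. They report only what shows in the picture. A call takes as long as a camera call.
- r.cut_out(name, camera): "mask" (384x512 bool, what is visible of it) and "extent" ([left, top, right, bottom] in pixels, round what is visible of it).
The state is a dict: "time_s": time; "joints": joint angles; "qd": joint speeds; "joint_torque": joint torques, N m; "tcp_pos": TCP position; "eef_rot": TCP orientation; "contact_force": force on the tool from outside, world axes, zero at the start; "moment": the same for the moment, N m; "gripper_width": finger opening in m.
Only numpy, scipy, OpenCV 4.12 (cv2) and the standard library are available. Lean on these libraries where they do the work, as an engineer would, in place of code of your own. Each camera call takes 0.05 s, during which the arm holds its last target. There are 200 camera calls.

TASK

A terrarium has just been stripped and its fittings lie about the bench: put the blue ceramic dish and the grey plastic hide in the blue wash basket, the cork bark and the flat sandstone in the bare metal baking pan, and the dial gauge, which must stay dry, in the yellow tray. Lay every piece the right way up and flat on the floor of its tray, not on a rim or on another piece, and put each one down gently rather than letting it drop. Leave the glass jar and the stack of clean white dishes where they stand.

Things in the scene. Friction and masses are not known exactly. Their poses are not given: they have to be found in the camera images.
- dish: Feeding dish, round, blue glazed ceramic, open on top: 62 mm in diameter, 24 mm high, side upright from 7 mm up, wall 4 mm. About 110 g. Origin: centre of its underside; z up. Take it across the outside.
- hide: Hide (little cave), grey plastic: 84 mm long (its x) by 60 mm wide (its y), 45 mm high, flat upright sides, a dark doorway in its -x end, stepped roof. About 90 g. Origin: centre of its underside; z up. Take it across the 60 mm width.
- bark: Piece of cork bark, a half tube lying arch-up, brown with dark fissures: 92 mm long (its x), 44 mm wide (its y), 25 mm high; its long sides are upright over the lowest 13 mm, then slope in. About 50 g. Origin: centre of its underside; z up. Take it low across the 44 mm width.
- stone: Flat basking stone, reddish layered sandstone: 72 mm long (its x), 50 mm wide (its y), 23 mm high; the lowest layer, 11 mm thick, is the full size, the layers above are smaller. About 180 g. Origin: centre of its underside; z up. Take it low across the 50 mm width.
- gauge: Dial gauge (terrarium thermometer), a round black puck with a white face and a red needle upward: 58 mm in diameter, 20 mm high, upright side. About 45 g. Origin: centre of its underside; z up.
- wash_basket: Wash basket, blue plastic with dark slots, 40 mm high, a small loop at rim height on each short side standing out 12 mm. Fixed. Outside 140 mm (its x) by 200 mm (its y, the long way); walls 4 mm thick with upright inner faces, so the flat floor inside is 132 x 192 mm; floor 4 mm thick, so things inside rest 4 mm above the bench. Origin: centre of its underside, on the bench; z up.
- bake_pan: Baking pan, bare grey metal with a rolled rim, 24 mm high (26 mm over the rolled rim). Fixed. Outside 140 mm (its x) by 200 mm (its y, the long way); walls 4 mm thick with upright inner faces, so the flat floor inside is 132 x 192 mm; floor 4 mm thick, so things inside rest 4 mm above the bench. Origin: centre of its underside, on the bench; z up.
- dry_tray: Dry tray, yellow plastic with a dark lining on its floor, 30 mm high (32 mm over the rim). Fixed. Outside 140 mm (its x) by 200 mm (its y, the long way); walls 4 mm thick with upright inner faces, so the flat floor inside is 132 x 192 mm; floor 4 mm thick, so things inside rest 4 mm above the bench. Origin: centre of its underside, on the bench; z up.
- jar: Squat clear glass jar with a dark twist cap, standing on the bench: 60 mm in diameter, 62 mm high; to be left alone. Origin: centre of its underside; z up.
- dish_stack: Stack of two nested clean white ceramic dishes standing on the bench: 84 mm in diameter at the rims, 36 mm high in all, moving as one; to be left alone. Origin: centre of its underside; z up.

How it is judged (in metres and radians):
At the end, for the whole second after the job is handed in: Every piece in its own tray, its origin within 45 mm (tray x) and 75 mm (tray y) of the tray's middle and at most 8 mm above the tray's underside, upright within 0.12 rad, released, at rest; jar and white dishes upright and within 20 mm of where they stood (x of dish in the frame of wash_basket between -0.045 and 0.045 m and y of dish in the frame of wash_basket between -0.075 and 0.075 m and z of dish in the frame of wash_basket between 0 and 0.008 m and angle between each of dish, hide, bark, stone, gauge's own z axis and vertical below 0.12 rad and linear speed of each of dish, hide, bark, stone, gauge below 0.02 m/s and angular speed of each of dish, hide, bark, stone, gauge below 0.2 rad/s and x of hide in the frame of wash_basket between -0.045 and 0.045 m and y of hide in the frame of wash_basket between -0.075 and 0.075 m and z of hide in the frame of wash_basket between 0 and 0.008 m and x of bark in the frame of bake_pan between -0.045 and 0.045 m and y of bark in the frame of bake_pan between -0.075 and 0.075 m and z of bark in the frame of bake_pan between 0 and 0.008 m and x of stone in the frame of bake_pan between -0.045 and 0.045 m and y of stone in the frame of bake_pan between -0.075 and 0.075 m and z of stone in the frame of bake_pan between 0 and 0.008 m and x of gauge in the frame of dry_tray between -0.045 and 0.045 m and y of gauge in the frame of dry_tray between -0.075 and 0.075 m and z of gauge in the frame of dry_tray between 0 and 0.008 m and distance of each of jar, dish_stack from where it was at the start of the episode below 0.02 m and angle between each of jar, dish_stack's own z axis and vertical below 0.2 rad); the robot touches nothing.
It fails at once if a piece is let fall or thrown: it moves faster than 0.7 m/s (a fall of 25 mm) while the fingers do not hold it ((linear speed of dish above 0.7 m/s and contact force between the fingers and dish below 0.05 N) or (linear speed of hide above 0.7 m/s and contact force between the fingers and hide below 0.05 N) or (linear speed of bark above 0.7 m/s and contact force between the fingers and bark below 0.05 N) or (linear speed of stone above 0.7 m/s and contact force between the fingers and stone below 0.05 N) or (linear speed of gauge above 0.7 m/s and contact force between the fingers and gauge below 0.05 N)).
It fails at once if the jar is pushed more than 20 mm or tipped (distance of jar from where it was at the start of the episode above 0.02 m or angle between jar's own z axis and vertical above 0.2 rad).
It fails at once if the stack of white dishes is pushed more than 20 mm or tipped (distance of dish_stack from where it was at the start of the episode above 0.02 m or angle between dish_stack's own z axis and vertical above 0.2 rad).
It also fails if it takes over 112 s, if anything falls off the work surface, if the arm or the gripper's body presses on something with over 40 N, if the wrist force passes 120 N, or if a joint passes its speed limit or range.

## Working session

There is one attempt and no reset: what is moved stays moved. The work goes in short steps, Python scripts to look and compute and a tool call to move; the robot and the scene stay as the last step left them, time stands still between calls to the robot, and variables do not carry over. Pictures are saved under pics/ and viewed, about 12 in all and at most 16, crops included, and the job is handed in when it is done.

Besides the shell and the picture viewer there is one more tool, called after ">>>" as a command line: name --argument value ..., lists and objects as JSON in quotes. servo_tool: Moves the arm, as the interface text tells. Its arguments: {"type":"object","properties":{"targets":{"type":"array"},"squeeze":{"type":"number"}},"required":["targets"]}

```bash
mkdir -p pics
cat > h.py <<'E'
from plant import r
import numpy as np, cv2
def pix2world(cam,uv,z):
    c=r.get_calibration(cam);K=np.array(c["K"]);k1=c["k1"];E=np.array(c["extrinsics"])
    uv=np.atleast_2d(np.float64(uv))
    n=cv2.undistortPoints(uv.reshape(-1,1,2),K,np.array([k1,0,0,0,0.])).reshape(-1,2)
    d=np.c_[n,np.ones(len(n))]@E[:3,:3].T; o=E[:3,3]
    return (o+d*((z-o[2])/d[:,2:3]))[:,:2]
def world2pix(cam,P):
    c=r.get_calibration(cam);K=np.array(c["K"]);E=np.linalg.inv(np.array(c["extrinsics"]))
    rv=cv2.Rodrigues(E[:3,:3])[0]
    return cv2.projectPoints(np.float64(P).reshape(-1,1,3),rv,E[:3,3],K,np.array([c["k1"],0,0,0,0.]))[0].reshape(-1,2)
E
python3 - <<'E'
from h import *
for n in("scene","top"):
    cv2.imwrite(f"pics/{n}0.png",r.capture(n)); c=r.get_calibration(n); print(n,np.round(c["extrinsics"],3).tolist(),np.round(c["K"],1).tolist(),c["k1"])
print(r.get_state(),r.grasp_offset)
E
```

```text
scene [[0.683, 0.407, -0.606, 1.081], [0.73, -0.387, 0.563, -0.512], [-0.005, -0.828, -0.561, 0.575], [0.0, 0.0, 0.0, 1.0]] [[407.9, 0.0, 260.6], [0.0, 407.9, 198.4], [0.0, 0.0, 1.0]] -0.028987002686059516
top [[0.013, -0.988, 0.151, 0.37], [-1.0, -0.01, 0.019, -0.015], [-0.017, -0.151, -0.988, 0.933], [0.0, 0.0, 0.0, 1.0]] [[398.3, 0.0, 257.6], [0.0, 398.3, 186.9], [0.0, 0.0, 1.0]] -0.10963722963400113
{'time_s': 0.1, 'joints': array([-5.27075908e+01,  2.05868533e+01,  6.40340430e-01, -1.69258843e-02,
       -7.01340397e+01, -1.65059352e+01]), 'qd': array([-0.00634664, -0.06885285,  0.07043559, -0.01266244,  0.04712746,
        0.03670342]), 'joint_torque': array([-4.51554341e-03, -5.84161878e+01,  2.93746662e+01,  7.01562256e+00,
        1.00647920e-02, -5.99026475e-05]), 'tcp_pos': array([ 0.23936769, -0.63069078,  0.22573431]), 'eef_rot': array([ 1.79918246e+02, -7.63152402e-03, -1.59219284e+02]), 'contact_force': array([-0.06543288,  0.14248141, -0.6984279 ]), 'moment': array([ 0.02741912, -0.00473137,  0.02283232]), 'gripper_width': 0.08717715705261216} -0.0188
```

View pics/top0.png

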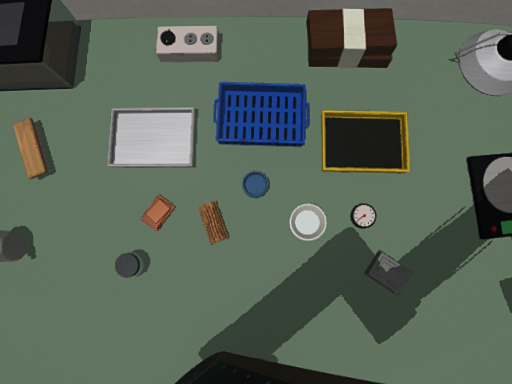

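View pics/scene0.png

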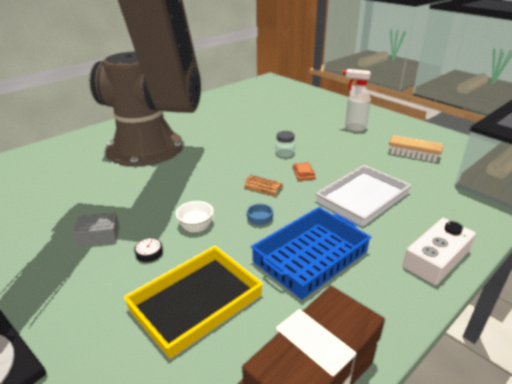

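Run:
```python
from h import *
H=dict(dish=.024,hide=.045,bark=.025,stone=.023,gauge=.02,wash_basket=.04,bake_pan=.026,dry_tray=.032,jar=.062,dish_stack=.036)
for cam in ("top","scene"):
  for n in H:
    for d in r.cut_out(n,cam)[:2]:
        m=d["mask"].astype(np.uint8)
        if d["p"]<.3 or m.sum()<20: continue
        np.save(f"m_{n}_{cam}.npy",m) if not (d is None) else 0
        cs=max(cv2.findContours(m,0,1)[0],key=cv2.contourArea).reshape(-1,2)
        w=pix2world(cam,cs,H[n]).astype(np.float32)
        rc=cv2.minAreaRect(w*1000)
        print(cam,n,round(d["p"],2),np.round(d["extent"]).tolist(),"rect",np.round(rc[0]),np.round(rc[1]),round(rc[2]))
```

```text
top dish 0.61 [245.0, 171.0, 269.0, 197.0] rect [519.   7.] [56. 58.] 1
top hide 0.58 [367.0, 252.0, 412.0, 294.0] rect [ 318. -290.] [90. 62.] 57
top bark 0.74 [210.0, 83.0, 309.0, 147.0] rect [687.  -3.] [227. 158.] 89
top bark 0.63 [197.0, 202.0, 228.0, 243.0] rect [429. 104.] [89. 43.] 20
top stone 0.82 [142.0, 198.0, 173.0, 228.0] rect [449. 233.] [50. 71.] 55
top gauge 0.63 [350.0, 203.0, 376.0, 228.0] rect [ 447. -242.] [55. 61.] 0
top wash_basket 0.83 [211.0, 82.0, 309.0, 144.0] rect [681.  -4.] [158. 226.] 0
top bake_pan 0.75 [111.0, 109.0, 195.0, 168.0] rect [627. 258.] [151. 208.] 1
top dry_tray 0.69 [322.0, 109.0, 408.0, 172.0] rect [ 619. -250.] [152. 207.] 0
top jar 0.74 [117.0, 254.0, 147.0, 278.0] rect [329. 279.] [54. 68.] 2
top dish_stack 0.94 [290.0, 206.0, 325.0, 240.0] rect [ 430. -113.] [79. 81.] 0
scene dish 0.64 [250.0, 202.0, 273.0, 225.0] rect [529.  -3.] [58. 77.] 46
scene dish 0.62 [126.0, 246.0, 262.0, 356.0] rect [ 628. -251.] [213. 166.] 90
scene hide 0.4 [253.0, 210.0, 371.0, 303.0] rect [701. -18.] [239. 167.] 89
scene bark 0.58 [241.0, 173.0, 281.0, 197.0] rect [444.  84.] [106.  67.] 22
scene gauge 0.62 [137.0, 240.0, 166.0, 263.0] rect [ 460. -250.] [54. 76.] 61
scene wash_basket 0.96 [252.0, 205.0, 372.0, 301.0] rect [698. -14.] [241. 168.] 88
scene bake_pan 0.66 [315.0, 166.0, 414.0, 226.0] rect [639. 244.] [235. 161.] 90
scene dry_tray 0.8 [125.0, 245.0, 262.0, 358.0] rect [ 634. -255.] [209. 163.] 90
scene jar 0.64 [273.0, 132.0, 295.0, 155.0] rect [370. 242.] [ 53. 157.] 45
scene jar 0.62 [178.0, 199.0, 212.0, 233.0] rect [ 476. -143.] [ 77. 108.] 53
scene dish_stack 0.7 [172.0, 200.0, 217.0, 233.0] rect [ 442. -124.] [ 94. 108.] 24
```

Top view: dish (256,184), bark (214,222), stone (158,212), gauge (363,215), hide (389,272), and the basket, pan and yellow tray in a row behind them. The jar is at (127,265) and the white dishes at (308,222). The net's first "bark" hit (p 0.74) is actually the basket. I'll fit the known shapes to the masks next.

```bash
cat > fit.py <<'E'
from h import *
from scipy.optimize import minimize
def box(l,w,z): return [(sx*l/2,sy*w/2,z) for sx in(-1,1) for sy in(-1,1)]
def cyl(R,z): return [(R*np.cos(a),R*np.sin(a),z) for a in np.linspace(0,2*np.pi,40)]
M=dict(dish=cyl(.031,.007)+cyl(.031,.024)+cyl(.027,0),gauge=cyl(.029,0)+cyl(.029,.02),
 hide=box(.084,.06,0)+box(.084,.06,.035)+box(.06,.04,.045),bark=box(.092,.044,0)+box(.092,.044,.013)+box(.092,.02,.025),
 stone=box(.072,.05,0)+box(.072,.05,.011)+box(.05,.034,.023),
 wash_basket=box(.14,.2,0)+box(.14,.2,.04)+box(.04,.224,.04),bake_pan=box(.14,.2,0)+box(.144,.204,.026),dry_tray=box(.14,.2,0)+box(.144,.204,.032),
 jar=cyl(.03,0)+cyl(.03,.062),dish_stack=cyl(.042,.036)+cyl(.028,0))
def fit(n,cam,mask,x0,y0,yaws):
    S=4; m=cv2.resize(mask.astype(np.float32),None,fx=S,fy=S,interpolation=cv2.INTER_LINEAR)>.5
    P=np.array(M[n])
    def cost(p):
        x,y,a=p[0]/1000,p[1]/1000,np.radians(p[2]);c,s=np.cos(a),np.sin(a)
        W=np.c_[x+c*P[:,0]-s*P[:,1],y+s*P[:,0]+c*P[:,1],P[:,2]]
        q=(world2pix(cam,W)+.5)*S-.5
        im=np.zeros(m.shape,np.uint8);cv2.fillConvexPoly(im,cv2.convexHull(np.round(q).astype(np.int32)),1)
        im=im>0
        return 1-(im&m).sum()/(im|m).sum()
    best=min((minimize(cost,[x0*1000,y0*1000,a],method="Nelder-Mead",options=dict(initial_simplex=np.array([[x0*1000,y0*1000,a],[x0*1000+8,y0*1000,a],[x0*1000,y0*1000+8,a],[x0*1000,y0*1000,a+12]]),maxiter=120)) for a in yaws),key=lambda s:s.fun)
    return best.x,1-best.fun
def find(n,cam,near,tol=.06,yaws=(0,)):
    for d in r.cut_out(n,cam):
        m=d["mask"].astype(np.uint8)
        if m.sum()<20: continue
        cs=max(cv2.findContours(m,0,1)[0],key=cv2.contourArea).reshape(-1,2)
        c=pix2world(cam,cs,.015).mean(0)
        if np.hypot(*(c-near))>tol: continue
        return fit(n,cam,m,c[0],c[1],yaws)
E
python3 - <<'E'
from fit import *
G=dict(dish=(.519,.007),hide=(.318,-.29),bark=(.429,.104),stone=(.449,.233),gauge=(.447,-.242),wash_basket=(.69,-.004),bake_pan=(.627,.258),dry_tray=(.619,-.25),jar=(.329,.279),dish_stack=(.43,-.113))
for n,g in G.items():
  for cam in("top","scene"):
    y=(-20,25,70,115) if n in("hide","bark","stone") else (0,)
    f=find(n,cam,g,.09 if n!="hide" else .06,y)
    if f: print(n,cam,np.round(f[0],1),round(f[1],3))
E
```

```text
dish top [520.3   8.2   2. ] 0.865
dish scene [520.    7.2   4.4] 0.904
hide top [ 316.3 -297.5   56.8] 0.949
bark top [428.1 106.4  20.1] 0.899
bark scene [428.7 102.1  20.3] 0.923
stone top [450.8 238.2 146.6] 0.908
gauge top [ 447.3 -243.6    4.3] 0.958
gauge scene [ 448.8 -245.8   12.7] 0.899
wash_basket top [687.2  -3.7  -1.3] 0.95
wash_basket scene [686.7  -5.5  -1.3] 0.975
bake_pan top [6.291e+02 2.602e+02 1.000e-01] 0.977
bake_pan scene [632.3 257.3  -0. ] 0.984
dry_tray top [ 6.217e+02 -2.509e+02 -3.000e-01] 0.977
dry_tray scene [ 6.241e+02 -2.510e+02 -2.000e-01] 0.969
jar top [329.  285.5  -3.5] 0.834
jar scene [328.  287.5 -19.4] 0.858
dish_stack top [ 430.4 -112.3   13.5] 0.968
dish_stack scene [ 432.8 -115.7  -11.1] 0.932
```

The fits from both cameras agree to within about 4 mm. The gauge goes first, with the jaws along world x.

>>> servo_tool --targets '[{"dx": 3, "dy": 5.5, "dz": -1, "spin": 0.12, "grip": 100}, {"dx": 5, "dy": 9, "dz": -2, "spin": 0.24, "grip": 100}, {"dx": 7, "dy": 12.5, "dz": -3, "spin": 0.36, "grip": 100}, {"dx": 9, "dy": 16, "dz": -4, "spin": 0.48, "grip": 100}, {"dx": 11, "dy": 19.5, "dz": -5, "spin": 0.6, "grip": 100}, {"dx": 13, "dy": 23, "dz": -6, "spin": 0.72, "grip": 100}, {"dx": 15, "dy": 26.5, "dz": -7, "spin": 0.84, "grip": 100}, {"dx": 16.5, "dy": 30, "dz": -8, "spin": 0.96, "grip": 100}, {"dx": 18, "dy": 33, "dz": -9, "spin": 1.08, "grip": 100}, {"dx": 19.5, "dy": 36, "dz": -9.5, "spin": 1.2, "grip": 100}]' --squeeze 15

```text
time_s: 2.93
tcp_pos: [0.433, -0.2727, 0.1317]
eef_rot: [180.0, 0.0, -90.1]
contact_force: [0.7, 0.2, -0.5]
gripper_width: 0.0873
```

>>> servo_tool --targets '[{"dx": 0.7, "dy": 1.4, "dz": -1}, {"dx": 1.3, "dy": 2.7, "dz": -2}, {"dx": 1.3, "dy": 2.7, "dz": -4}, {"dx": 1.3, "dy": 2.7, "dz": -6}, {"dx": 1.3, "dy": 2.7, "dz": -7.5}, {"dx": 1.3, "dy": 2.7, "dz": -8.5}, {"dx": 1.3, "dy": 2.7, "dz": -8.5}, {"dx": 1.3, "dy": 2.7, "dz": -8.5}, {"dx": 1.3, "dy": 2.7, "dz": -8.5}, {"dx": 1.3, "dy": 2.7, "dz": -8.5}]'

```text
validation failed for argument at $.ta...
```

Run:
```python
from fit import *
s=r.get_state();print(s["tcp_pos"],s["eef_rot"])
a=r.capture("scene");b=r.capture("top")
for n,g in dict(gauge=(.448,-.244),hide=(.318,-.295)).items():
  for cam in("top","scene"):
    f=find(n,cam,g,.07,(57,) if n=="hide" else (0,))
    if f: print(n,cam,np.round(f[0],1),round(f[1],3))
t=np.array(s["tcp_pos"])
p=world2pix("scene",[[.448,-.244,.02],t])
for q in p: cv2.circle(a,tuple(int(v) for v in q),2,(0,255,255),-1)
A=cv2.resize(a[150:300,50:250],None,fx=3,fy=3,interpolation=cv2.INTER_CUBIC)
cv2.imwrite("pics/g1.png",A)
```

```text
[ 0.43295858 -0.27270085  0.13169834] [ 1.79998290e+02  6.17117181e-03 -9.01273711e+01]
hide top [ 300.7 -316.1   79.9] 0.342
hide scene [ 318.7 -297.9   59.2] 0.94
```

View pics/g1.png

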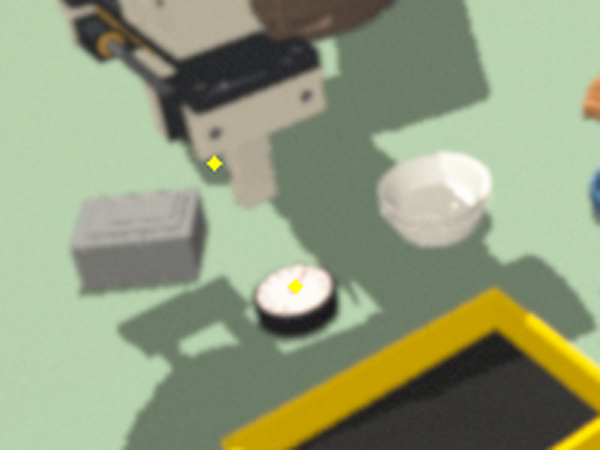

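The call was refused because rows need all five fields. The picture shows the overlay on the gauge's face centre, and the scene camera confirms the hide. Going on.

>>> servo_tool --targets '[{"dx": 0.7, "dy": 1.4, "dz": -1, "spin": 0, "grip": 100}, {"dx": 1.3, "dy": 2.7, "dz": -2, "spin": 0, "grip": 100}, {"dx": 1.3, "dy": 2.7, "dz": -4.5, "spin": 0, "grip": 100}, {"dx": 1.3, "dy": 2.7, "dz": -7, "spin": 0, "grip": 100}, {"dx": 1.3, "dy": 2.7, "dz": -9, "spin": 0, "grip": 100}, {"dx": 1.3, "dy": 2.7, "dz": -10.5, "spin": 0, "grip": 100}, {"dx": 1.3, "dy": 2.7, "dz": -11.5, "spin": 0, "grip": 100}, {"dx": 1.3, "dy": 2.7, "dz": -12.3, "spin": 0, "grip": 100}, {"dx": 1.3, "dy": 2.7, "dz": -12.7, "spin": 0, "grip": 100}, {"dx": 1.3, "dy": 2.7, "dz": -12.7, "spin": 0, "grip": 100}]'

```text
time_s: 4.07
tcp_pos: [0.4454, -0.2481, 0.0049]
eef_rot: [180.0, 0.0, -90.5]
contact_force: [-0.3, -0.7, -0.4]
gripper_width: 0.0877
```

>>> servo_tool --targets '[{"dx": 0, "dy": 0, "dz": 0, "spin": 0, "grip": 50}, {"dx": 0, "dy": 0, "dz": 0, "spin": 0, "grip": 50}, {"dx": 0, "dy": 0, "dz": 0, "spin": 0, "grip": 50}, {"dx": 0, "dy": 0, "dz": 0, "spin": 0, "grip": 50}, {"dx": 0, "dy": 0, "dz": 0, "spin": 0, "grip": 50}, {"dx": 0, "dy": 0, "dz": 0, "spin": 0, "grip": 50}, {"dx": 0, "dy": 0, "dz": 0, "spin": 0, "grip": 50}, {"dx": 0, "dy": 0, "dz": 0, "spin": 0, "grip": 50}, {"dx": 0, "dy": 0, "dz": 0, "spin": 0, "grip": 50}, {"dx": 0, "dy": 0, "dz": 0, "spin": 0, "grip": 50}]' --squeeze 15

```text
time_s: 4.9
tcp_pos: [0.4461, -0.2476, 0.0057]
eef_rot: [-180.0, -0.0, -90.4]
contact_force: [-0.7, 1.5, 6.3]
gripper_width: 0.0576
```

>>> servo_tool --targets '[{"dx": 0, "dy": 0, "dz": 0.5, "spin": 0, "grip": 50}, {"dx": 0, "dy": 0, "dz": 2, "spin": 0, "grip": 50}, {"dx": 0, "dy": 0, "dz": 4, "spin": 0, "grip": 50}, {"dx": 1, "dy": 0, "dz": 6, "spin": 0, "grip": 50}, {"dx": 3, "dy": 0, "dz": 7, "spin": 0, "grip": 50}, {"dx": 6, "dy": 0, "dz": 7.5, "spin": 0, "grip": 50}, {"dx": 9, "dy": 0, "dz": 7.5, "spin": 0, "grip": 50}, {"dx": 12, "dy": 0, "dz": 7.5, "spin": 0, "grip": 50}, {"dx": 14, "dy": 0, "dz": 7.5, "spin": 0, "grip": 50}, {"dx": 15, "dy": 0, "dz": 7.5, "spin": 0, "grip": 50}]'

```text
time_s: 5.73
tcp_pos: [0.598, -0.2475, 0.08]
eef_rot: [-180.0, -0.0, -90.4]
contact_force: [0.9, -0.4, 0.3]
gripper_width: 0.0574
```

>>> servo_tool --targets '[{"dx": 1.5, "dy": -0.3, "dz": 0, "spin": 0, "grip": 50}, {"dx": 2.6, "dy": -0.6, "dz": 0, "spin": 0, "grip": 50}, {"dx": 2.6, "dy": -0.6, "dz": -1.5, "spin": 0, "grip": 50}, {"dx": 2.6, "dy": -0.6, "dz": -3, "spin": 0, "grip": 50}, {"dx": 2.6, "dy": -0.6, "dz": -4.5, "spin": 0, "grip": 50}, {"dx": 2.6, "dy": -0.6, "dz": -5.5, "spin": 0, "grip": 50}, {"dx": 2.6, "dy": -0.6, "dz": -6.2, "spin": 0, "grip": 50}, {"dx": 2.6, "dy": -0.6, "dz": -6.7, "spin": 0, "grip": 50}, {"dx": 2.6, "dy": -0.6, "dz": -7, "spin": 0, "grip": 50}, {"dx": 2.6, "dy": -0.6, "dz": -7, "spin": 0, "grip": 50}]'

```text
time_s: 6.57
tcp_pos: [0.6218, -0.2537, 0.0103]
eef_rot: [180.0, -0.0, -90.5]
contact_force: [0.1, 0.4, 0.7]
gripper_width: 0.0573
```

>>> servo_tool --targets '[{"dx": 0, "dy": 0, "dz": -0.05, "spin": 0, "grip": 50}, {"dx": 0, "dy": 0, "dz": -0.05, "spin": 0, "grip": 50}, {"dx": 0, "dy": 0, "dz": -0.05, "spin": 0, "grip": 82}, {"dx": 0, "dy": 0, "dz": -0.05, "spin": 0, "grip": 82}, {"dx": 0, "dy": 0, "dz": -0.05, "spin": 0, "grip": 82}, {"dx": 0, "dy": 0, "dz": -0.05, "spin": 0, "grip": 82}, {"dx": 0, "dy": 0, "dz": 1, "spin": 0, "grip": 82}, {"dx": 0, "dy": 0, "dz": 3, "spin": 0, "grip": 82}, {"dx": 0, "dy": 0, "dz": 5.5, "spin": 0, "grip": 82}, {"dx": 0, "dy": 0, "dz": 8, "spin": 0, "grip": 82}]'

```text
time_s: 7.4
tcp_pos: [0.6214, -0.2536, 0.0916]
eef_rot: [179.9, -0.0, -90.5]
contact_force: [0.1, -0.4, -0.1]
gripper_width: 0.0719
```

>>> servo_tool --targets '[{"dx": -3, "dy": -0.4, "dz": 1.3, "spin": -0.06, "grip": 100}, {"dx": -7, "dy": -1, "dz": 1.3, "spin": -0.12, "grip": 100}, {"dx": -11, "dy": -1.6, "dz": 1.3, "spin": -0.2, "grip": 100}, {"dx": -15, "dy": -2.2, "dz": 1.3, "spin": -0.28, "grip": 100}, {"dx": -19, "dy": -2.8, "dz": 1.3, "spin": -0.36, "grip": 100}, {"dx": -23, "dy": -3.4, "dz": 1.3, "spin": -0.44, "grip": 100}, {"dx": -27, "dy": -4, "dz": 1.3, "spin": -0.52, "grip": 100}, {"dx": -29.5, "dy": -4.3, "dz": 1.3, "spin": -0.56, "grip": 100}, {"dx": -30.5, "dy": -4.4, "dz": 1.3, "spin": -0.56, "grip": 100}, {"dx": -30.5, "dy": -4.4, "dz": 1.3, "spin": -0.56, "grip": 100}]'

```text
time_s: 8.23
tcp_pos: [0.3149, -0.2977, 0.1043]
eef_rot: [-179.9, 0.0, -122.6]
contact_force: [0.2, -0.3, -0.2]
gripper_width: 0.0875
```

Run:
```python
from fit import *
s=r.get_state();print(s["tcp_pos"],s["eef_rot"])
a=r.capture("scene");b=r.capture("top")
for n,g in dict(gauge=(.622,-.25),hide=(.318,-.295)).items():
  for cam in("top","scene"):
    f=find(n,cam,g,.07,(57,) if n=="hide" else (0,))
    if f: print(n,cam,np.round(f[0],1),round(f[1],3))
A=cv2.resize(a[150:350,50:300],None,fx=3,fy=3,interpolation=cv2.INTER_CUBIC)
cv2.imwrite("pics/g2.png",A)
```

```text
[ 0.31488399 -0.29771491  0.10426719] [-1.79933544e+02  2.52291762e-02 -1.22600746e+02]
gauge top [ 621.5 -250.3    6.6] 0.939
gauge scene [ 6.199e+02 -2.502e+02  1.000e-01] 0.922
hide scene [ 318.6 -297.7   57.7] 0.963
```

View pics/g2.png

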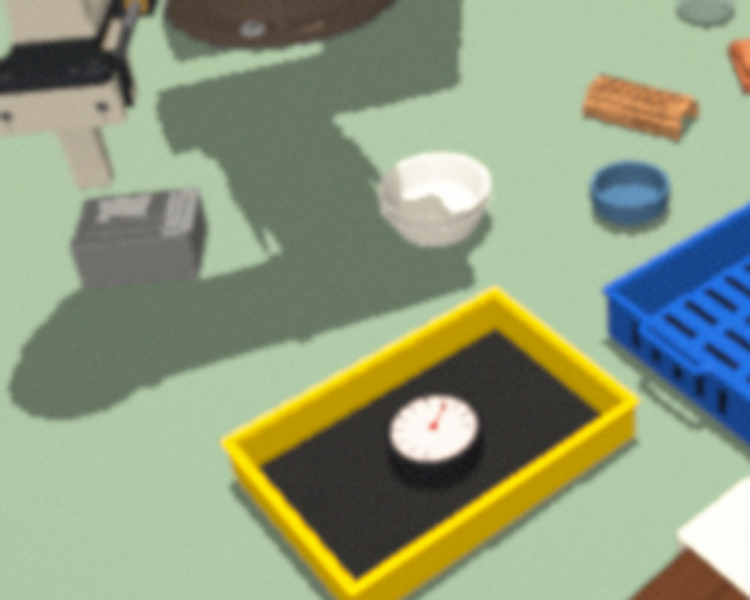

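The gauge lies flat in the yellow tray at about (430,435). The gripper is above the hide.

>>> servo_tool --targets '[{"dx": 0.3, "dy": 0, "dz": -1, "spin": 0, "grip": 100}, {"dx": 0.3, "dy": 0, "dz": -2.5, "spin": 0, "grip": 100}, {"dx": 0.3, "dy": 0, "dz": -4.5, "spin": 0, "grip": 100}, {"dx": 0.3, "dy": 0, "dz": -6.5, "spin": 0, "grip": 100}, {"dx": 0.3, "dy": 0, "dz": -8, "spin": 0, "grip": 100}, {"dx": 0.3, "dy": 0, "dz": -9, "spin": 0, "grip": 100}, {"dx": 0.3, "dy": 0, "dz": -9.6, "spin": 0, "grip": 100}, {"dx": 0.3, "dy": 0, "dz": -9.6, "spin": 0, "grip": 100}, {"dx": 0.3, "dy": 0, "dz": -9.6, "spin": 0, "grip": 50}, {"dx": 0.3, "dy": 0, "dz": -9.6, "spin": 0, "grip": 50}]' --squeeze 20

```text
time_s: 9.37
tcp_pos: [0.3204, -0.2977, 0.0077]
eef_rot: [-180.0, 0.0, -122.5]
contact_force: [0.7, 0.2, 1.1]
gripper_width: 0.0794
```

>>> servo_tool --targets '[{"dx": 0, "dy": 0, "dz": 0, "spin": 0, "grip": 50}, {"dx": 0, "dy": 0, "dz": 0, "spin": 0, "grip": 50}, {"dx": 0, "dy": 0, "dz": 0, "spin": 0, "grip": 50}, {"dx": 0, "dy": 0, "dz": 0, "spin": 0, "grip": 50}, {"dx": 0, "dy": 0, "dz": 0, "spin": 0, "grip": 50}, {"dx": 0, "dy": 0, "dz": 0.5, "spin": 0, "grip": 50}, {"dx": 0, "dy": 0, "dz": 2, "spin": 0, "grip": 50}, {"dx": 0, "dy": 0, "dz": 4, "spin": 0, "grip": 50}, {"dx": 0, "dy": 0, "dz": 6.5, "spin": 0, "grip": 50}, {"dx": 0, "dy": 0, "dz": 9, "spin": 0, "grip": 50}]'

```text
time_s: 10.2
tcp_pos: [0.3192, -0.2974, 0.0983]
eef_rot: [179.9, -0.0, -122.5]
contact_force: [0.6, 0.0, -1.7]
gripper_width: 0.0599
```

>>> servo_tool --targets '[{"dx": 1, "dy": 0.9, "dz": 0.5, "spin": 0.03, "grip": 50}, {"dx": 3, "dy": 2.7, "dz": 1, "spin": 0.08, "grip": 50}, {"dx": 5.5, "dy": 5, "dz": 1, "spin": 0.14, "grip": 50}, {"dx": 8.2, "dy": 7.5, "dz": 1, "spin": 0.2, "grip": 50}, {"dx": 11, "dy": 10, "dz": 1, "spin": 0.26, "grip": 50}, {"dx": 13.7, "dy": 12.5, "dz": 1, "spin": 0.32, "grip": 50}, {"dx": 16.4, "dy": 15, "dz": 1, "spin": 0.38, "grip": 50}, {"dx": 19.1, "dy": 17.5, "dz": 1, "spin": 0.44, "grip": 50}, {"dx": 21.8, "dy": 20, "dz": 1, "spin": 0.5, "grip": 50}, {"dx": 24.5, "dy": 22.5, "dz": 1, "spin": 0.55, "grip": 50}]'

```text
time_s: 11.03
tcp_pos: [0.5657, -0.0711, 0.1076]
eef_rot: [-180.0, 0.0, -90.8]
contact_force: [0.2, -0.8, -1.3]
gripper_width: 0.06
```

>>> servo_tool --targets '[{"dx": 2.7, "dy": 2.5, "dz": 0, "spin": 0, "grip": 50}, {"dx": 5.4, "dy": 5, "dz": 0, "spin": 0, "grip": 50}, {"dx": 8, "dy": 7.4, "dz": 0, "spin": 0, "grip": 50}, {"dx": 10, "dy": 9.4, "dz": 0, "spin": 0, "grip": 50}, {"dx": 11.5, "dy": 10.7, "dz": 0, "spin": 0, "grip": 50}, {"dx": 12.3, "dy": 11.2, "dz": 0, "spin": 0, "grip": 50}, {"dx": 12.3, "dy": 11.2, "dz": -0.5, "spin": 0, "grip": 50}, {"dx": 12.3, "dy": 11.2, "dz": -1.5, "spin": 0, "grip": 50}, {"dx": 12.3, "dy": 11.2, "dz": -2.5, "spin": 0, "grip": 50}, {"dx": 12.3, "dy": 11.2, "dz": -3, "spin": 0, "grip": 50}]'

```text
time_s: 11.87
tcp_pos: [0.6858, 0.0383, 0.0751]
eef_rot: [179.8, -0.0, -91.1]
contact_force: [-0.6, -0.0, -0.8]
gripper_width: 0.0599
```

>>> servo_tool --targets '[{"dx": 0, "dy": 0, "dz": -1.5, "spin": 0, "grip": 50}, {"dx": 0, "dy": 0, "dz": -3, "spin": 0, "grip": 50}, {"dx": 0, "dy": 0, "dz": -4.5, "spin": 0, "grip": 50}, {"dx": 0, "dy": 0, "dz": -5.5, "spin": 0, "grip": 50}, {"dx": 0, "dy": 0, "dz": -6, "spin": 0, "grip": 50}, {"dx": 0, "dy": 0, "dz": -6.3, "spin": 0, "grip": 50}, {"dx": 0, "dy": 0, "dz": -6.55, "spin": 0, "grip": 50}, {"dx": 0, "dy": 0, "dz": -6.55, "spin": 0, "grip": 50}, {"dx": 0, "dy": 0, "dz": -6.55, "spin": 0, "grip": 50}, {"dx": 0, "dy": 0, "dz": -6.55, "spin": 0, "grip": 50}]'

```text
time_s: 12.7
tcp_pos: [0.6882, 0.0395, 0.0124]
eef_rot: [-179.9, 0.0, -91.0]
contact_force: [-0.1, 0.2, -1.0]
gripper_width: 0.0598
```

>>> servo_tool --targets '[{"dx": 0, "dy": 0, "dz": 0, "spin": 0, "grip": 80}, {"dx": 0, "dy": 0, "dz": 0, "spin": 0, "grip": 80}, {"dx": 0, "dy": 0, "dz": 0, "spin": 0, "grip": 80}, {"dx": 0, "dy": 0, "dz": 0, "spin": 0, "grip": 80}, {"dx": 0, "dy": 0, "dz": 0, "spin": 0, "grip": 80}, {"dx": 0, "dy": 0, "dz": 1, "spin": 0, "grip": 80}, {"dx": 0, "dy": 0, "dz": 3, "spin": 0, "grip": 80}, {"dx": 0, "dy": 0, "dz": 5.5, "spin": 0, "grip": 80}, {"dx": 0, "dy": 0, "dz": 8, "spin": 0, "grip": 80}, {"dx": 0, "dy": 0, "dz": 9.5, "spin": 0, "grip": 80}]'

```text
time_s: 13.53
tcp_pos: [0.689, 0.0396, 0.1106]
eef_rot: [-179.8, 0.0, -91.0]
contact_force: [0.7, -0.1, 0.6]
gripper_width: 0.0698
```

>>> servo_tool --targets '[{"dx": -2, "dy": -0.5, "dz": 0, "spin": 0, "grip": 100}, {"dx": -5, "dy": -1, "dz": 0, "spin": 0, "grip": 100}, {"dx": -8.5, "dy": -1.6, "dz": 0, "spin": 0, "grip": 100}, {"dx": -12, "dy": -2.3, "dz": 0, "spin": 0, "grip": 100}, {"dx": -15, "dy": -2.9, "dz": 0, "spin": 0, "grip": 100}, {"dx": -16.8, "dy": -3.2, "dz": 0, "spin": 0, "grip": 100}, {"dx": -16.8, "dy": -3.2, "dz": -1.5, "spin": 0, "grip": 100}, {"dx": -16.8, "dy": -3.2, "dz": -4, "spin": 0, "grip": 100}, {"dx": -16.8, "dy": -3.2, "dz": -5, "spin": 0, "grip": 100}, {"dx": -16.8, "dy": -3.2, "dz": -5, "spin": 0, "grip": 100}]'

```text
time_s: 14.37
tcp_pos: [0.5183, 0.007, 0.0553]
eef_rot: [179.8, -0.1, -91.0]
contact_force: [-0.2, -0.6, 0.9]
gripper_width: 0.088
```

Run:
```python
from fit import *
s=r.get_state();print(s["tcp_pos"],s["eef_rot"])
a=r.capture("scene");b=r.capture("top")
for n,g in dict(dish=(.52,.008),hide=(.687,.04)).items():
  for cam in("top","scene"):
    f=find(n,cam,g,.07,(90,) if n=="hide" else (0,))
    if f: print(n,cam,np.round(f[0],1),round(f[1],3))
A=cv2.resize(a[140:310,200:400],None,fx=3,fy=3,interpolation=cv2.INTER_CUBIC)
cv2.imwrite("pics/g3.png",A)
```

```text
[0.51832441 0.00696855 0.05529194] [ 1.79801810e+02 -6.61367948e-02 -9.10490291e+01]
dish top [505.4  17.8   1.6] 0.224
hide scene [684.4  45.8  90.2] 0.95
```

View pics/g3.png

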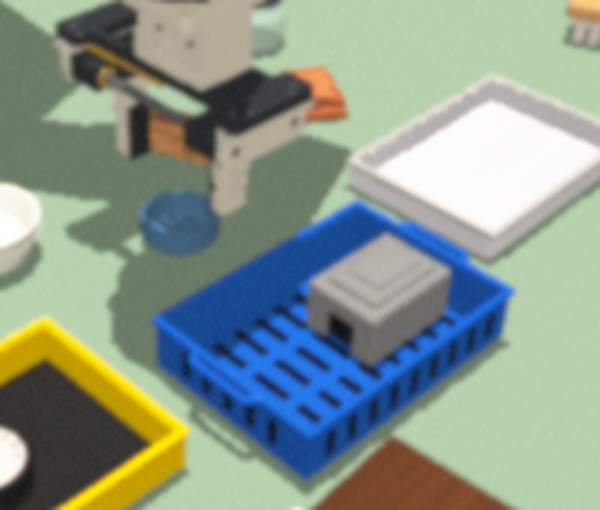

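The hide sits flat in the basket at about (380,290), and the dish is between the fingers at (180,222).

>>> servo_tool --targets '[{"dx": 0.2, "dy": 0.1, "dz": -1.5, "spin": 0, "grip": 100}, {"dx": 0.2, "dy": 0.1, "dz": -3, "spin": 0, "grip": 100}, {"dx": 0.2, "dy": 0.1, "dz": -4.2, "spin": 0, "grip": 100}, {"dx": 0.2, "dy": 0.1, "dz": -5, "spin": 0, "grip": 100}, {"dx": 0.2, "dy": 0.1, "dz": -5, "spin": 0, "grip": 100}, {"dx": 0.2, "dy": 0.1, "dz": -5, "spin": 0, "grip": 50}, {"dx": 0.2, "dy": 0.1, "dz": -5, "spin": 0, "grip": 50}, {"dx": 0.2, "dy": 0.1, "dz": -5, "spin": 0, "grip": 50}, {"dx": 0.2, "dy": 0.1, "dz": -5, "spin": 0, "grip": 50}, {"dx": 0.2, "dy": 0.1, "dz": -5, "spin": 0, "grip": 50}]' --squeeze 20

```text
time_s: 15.5
tcp_pos: [0.522, 0.0085, 0.0074]
eef_rot: [-180.0, 0.0, -91.0]
contact_force: [-1.4, 1.1, 3.4]
gripper_width: 0.0622
```

>>> servo_tool --targets '[{"dx": 0, "dy": 0, "dz": 0, "spin": 0, "grip": 50}, {"dx": 0, "dy": 0, "dz": 0, "spin": 0, "grip": 50}, {"dx": 0, "dy": 0, "dz": 0, "spin": 0, "grip": 50}, {"dx": 0, "dy": 0, "dz": 0, "spin": 0, "grip": 50}, {"dx": 0, "dy": 0, "dz": 0.5, "spin": 0, "grip": 50}, {"dx": 0, "dy": 0, "dz": 2, "spin": 0, "grip": 50}, {"dx": 0, "dy": 0, "dz": 4, "spin": 0, "grip": 50}, {"dx": 0, "dy": 0, "dz": 6, "spin": 0, "grip": 50}, {"dx": 0, "dy": 0, "dz": 7.5, "spin": 0, "grip": 50}, {"dx": 0, "dy": 0, "dz": 8, "spin": 0, "grip": 50}]'

```text
time_s: 16.33
tcp_pos: [0.5231, 0.0088, 0.0893]
eef_rot: [-179.8, 0.1, -91.0]
contact_force: [0.4, -0.6, 0.3]
gripper_width: 0.062
```

>>> servo_tool --targets '[{"dx": 1, "dy": -0.4, "dz": 0, "spin": 0, "grip": 50}, {"dx": 3, "dy": -1.1, "dz": 0, "spin": 0, "grip": 50}, {"dx": 6, "dy": -2.2, "dz": 0, "spin": 0, "grip": 50}, {"dx": 9, "dy": -3.3, "dz": 0, "spin": 0, "grip": 50}, {"dx": 12, "dy": -4.5, "dz": 0, "spin": 0, "grip": 50}, {"dx": 14.5, "dy": -5.4, "dz": 0, "spin": 0, "grip": 50}, {"dx": 16, "dy": -6, "dz": 0, "spin": 0, "grip": 50}, {"dx": 16.4, "dy": -6.1, "dz": 0, "spin": 0, "grip": 50}, {"dx": 16.4, "dy": -6.1, "dz": -0.7, "spin": 0, "grip": 50}, {"dx": 16.4, "dy": -6.1, "dz": -2, "spin": 0, "grip": 50}]'

```text
time_s: 17.17
tcp_pos: [0.6859, -0.0527, 0.0662]
eef_rot: [-180.0, 0.0, -91.1]
contact_force: [-0.3, -0.5, -0.9]
gripper_width: 0.0619
```

>>> servo_tool --targets '[{"dx": 0, "dy": 0, "dz": -1.5, "spin": 0, "grip": 50}, {"dx": 0, "dy": 0, "dz": -3, "spin": 0, "grip": 50}, {"dx": 0, "dy": 0, "dz": -4, "spin": 0, "grip": 50}, {"dx": 0, "dy": 0, "dz": -4.7, "spin": 0, "grip": 50}, {"dx": 0, "dy": 0, "dz": -5.2, "spin": 0, "grip": 50}, {"dx": 0, "dy": 0, "dz": -5.55, "spin": 0, "grip": 50}, {"dx": 0, "dy": 0, "dz": -5.55, "spin": 0, "grip": 50}, {"dx": 0, "dy": 0, "dz": -5.55, "spin": 0, "grip": 50}, {"dx": 0, "dy": 0, "dz": -5.55, "spin": 0, "grip": 50}, {"dx": 0, "dy": 0, "dz": -5.55, "spin": 0, "grip": 50}]'

```text
time_s: 18.0
tcp_pos: [0.686, -0.0525, 0.0116]
eef_rot: [-180.0, 0.0, -91.0]
contact_force: [0.2, 0.8, -0.0]
gripper_width: 0.062
```

>>> servo_tool --targets '[{"dx": 0, "dy": 0, "dz": 0, "spin": 0, "grip": 82}, {"dx": 0, "dy": 0, "dz": 0, "spin": 0, "grip": 82}, {"dx": 0, "dy": 0, "dz": 0, "spin": 0, "grip": 82}, {"dx": 0, "dy": 0, "dz": 0, "spin": 0, "grip": 82}, {"dx": 0, "dy": 0, "dz": 0, "spin": 0, "grip": 82}, {"dx": 0, "dy": 0, "dz": 1, "spin": 0, "grip": 82}, {"dx": 0, "dy": 0, "dz": 3, "spin": 0, "grip": 82}, {"dx": 0, "dy": 0, "dz": 5.5, "spin": 0, "grip": 82}, {"dx": 0, "dy": 0, "dz": 8, "spin": 0, "grip": 82}, {"dx": 0, "dy": 0, "dz": 9.5, "spin": 0, "grip": 82}]'

```text
time_s: 18.83
tcp_pos: [0.687, -0.0527, 0.1102]
eef_rot: [-179.8, -0.0, -91.0]
contact_force: [1.7, 0.5, 0.7]
gripper_width: 0.0716
```

>>> servo_tool --targets '[{"dx": -2.5, "dy": 1.5, "dz": 0, "spin": -0.12, "grip": 100}, {"dx": -5.5, "dy": 3.3, "dz": 0, "spin": -0.24, "grip": 100}, {"dx": -8.5, "dy": 5.1, "dz": 0, "spin": -0.36, "grip": 100}, {"dx": -11.5, "dy": 7, "dz": 0, "spin": -0.48, "grip": 100}, {"dx": -14.5, "dy": 8.8, "dz": 0, "spin": -0.6, "grip": 100}, {"dx": -17.5, "dy": 10.6, "dz": 0, "spin": -0.72, "grip": 100}, {"dx": -20.5, "dy": 12.5, "dz": 0, "spin": -0.84, "grip": 100}, {"dx": -23.5, "dy": 14.3, "dz": 0, "spin": -0.96, "grip": 100}, {"dx": -25.5, "dy": 15.5, "dz": 0, "spin": -1.08, "grip": 100}, {"dx": -25.8, "dy": 15.7, "dz": -1, "spin": -1.2, "grip": 100}]'

```text
time_s: 19.67
tcp_pos: [0.426, 0.1059, 0.0985]
eef_rot: [179.9, 0.2, -160.0]
contact_force: [1.3, -0.6, -0.2]
gripper_width: 0.0874
```

Run:
```python
from fit import *
s=r.get_state();print(s["tcp_pos"],s["eef_rot"])
a=r.capture("scene");b=r.capture("top")
for n,g in dict(bark=(.428,.105),stone=(.45,.236),dish=(.687,-.05)).items():
  for cam in("top","scene"):
    f=find(n,cam,g,.07,dict(bark=(20,),stone=(146,)).get(n,(0,)))
    if f: print(n,cam,np.round(f[0],1),round(f[1],3))
A=cv2.resize(a[120:310,200:420],None,fx=3,fy=3,interpolation=cv2.INTER_CUBIC)
cv2.imwrite("pics/g4.png",A)
```

```text
[0.425953   0.10593103 0.09854551] [ 179.91385405    0.21449679 -160.0230895 ]
bark top [394.1  91.   33.9] 0.217
bark scene [429.  103.4  23.6] 0.833
stone scene [452.5 234.2 143.7] 0.939
dish top [686.1 -53.3   5. ] 0.968
dish scene [683.3 -50.8   7.3] 0.929
```

View pics/g4.png

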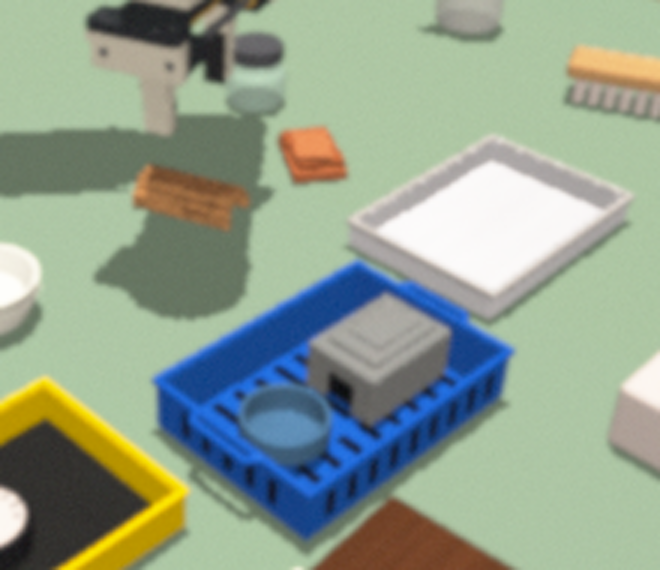

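The dish sits in the basket at (285,425), clear of the hide. The gripper is over the bark, which is at (190,195).

>>> servo_tool --targets '[{"dx": 0.2, "dy": -0.2, "dz": -1.5, "spin": 0, "grip": 100}, {"dx": 0.2, "dy": -0.2, "dz": -4, "spin": 0, "grip": 100}, {"dx": 0.2, "dy": -0.2, "dz": -6.5, "spin": 0, "grip": 100}, {"dx": 0.2, "dy": -0.2, "dz": -8, "spin": 0, "grip": 100}, {"dx": 0.2, "dy": -0.2, "dz": -8.8, "spin": 0, "grip": 100}, {"dx": 0.2, "dy": -0.2, "dz": -9.3, "spin": 0, "grip": 100}, {"dx": 0.2, "dy": -0.2, "dz": -9.3, "spin": 0, "grip": 100}, {"dx": 0.2, "dy": -0.2, "dz": -9.3, "spin": 0, "grip": 30}, {"dx": 0.2, "dy": -0.2, "dz": -9.3, "spin": 0, "grip": 30}, {"dx": 0.2, "dy": -0.2, "dz": -9.3, "spin": 0, "grip": 30}]' --squeeze 15

```text
time_s: 20.9
tcp_pos: [0.4304, 0.1028, 0.0041]
eef_rot: [180.0, 0.1, -159.8]
contact_force: [0.7, -0.1, -0.3]
gripper_width: 0.0731
```

>>> servo_tool --targets '[{"dx": 0, "dy": 0, "dz": 0, "spin": 0, "grip": 30}, {"dx": 0, "dy": 0, "dz": 0, "spin": 0, "grip": 30}, {"dx": 0, "dy": 0, "dz": 0, "spin": 0, "grip": 30}, {"dx": 0, "dy": 0, "dz": 0, "spin": 0, "grip": 30}, {"dx": 0, "dy": 0, "dz": 0, "spin": 0, "grip": 30}, {"dx": 0, "dy": 0, "dz": 0, "spin": 0, "grip": 30}, {"dx": 0, "dy": 0, "dz": 0, "spin": 0, "grip": 30}, {"dx": 0, "dy": 0, "dz": 0, "spin": 0, "grip": 30}, {"dx": 0, "dy": 0, "dz": 0, "spin": 0, "grip": 30}, {"dx": 0, "dy": 0, "dz": 0, "spin": 0, "grip": 30}]'

```text
time_s: 21.73
tcp_pos: [0.4299, 0.1025, 0.0034]
eef_rot: [180.0, 0.0, -159.8]
contact_force: [-1.7, 0.7, 4.3]
gripper_width: 0.044
```

>>> servo_tool --targets '[{"dx": 0, "dy": 0, "dz": 0.5, "spin": 0, "grip": 30}, {"dx": 0, "dy": 0, "dz": 2, "spin": 0, "grip": 30}, {"dx": 0.3, "dy": 0.3, "dz": 4, "spin": 0.06, "grip": 30}, {"dx": 1, "dy": 1, "dz": 6, "spin": 0.16, "grip": 30}, {"dx": 3, "dy": 3, "dz": 7.5, "spin": 0.28, "grip": 30}, {"dx": 5, "dy": 5, "dz": 8, "spin": 0.4, "grip": 30}, {"dx": 7.3, "dy": 7.2, "dz": 8, "spin": 0.52, "grip": 30}, {"dx": 9.6, "dy": 9.5, "dz": 8, "spin": 0.64, "grip": 30}, {"dx": 12, "dy": 11.8, "dz": 8, "spin": 0.76, "grip": 30}, {"dx": 14.2, "dy": 14, "dz": 8, "spin": 0.88, "grip": 30}]'

```text
time_s: 22.57
tcp_pos: [0.5728, 0.2434, 0.0833]
eef_rot: [180.0, -0.0, -109.0]
contact_force: [0.3, 0.0, -0.1]
gripper_width: 0.0435
```

>>> servo_tool --targets '[{"dx": 2, "dy": 2, "dz": 0, "spin": 0.12, "grip": 30}, {"dx": 4, "dy": 4, "dz": 0, "spin": 0.23, "grip": 30}, {"dx": 5.3, "dy": 5.3, "dz": 0, "spin": 0.33, "grip": 30}, {"dx": 5.9, "dy": 5.9, "dz": 0, "spin": 0.34, "grip": 30}, {"dx": 5.9, "dy": 5.9, "dz": -0.5, "spin": 0.34, "grip": 30}, {"dx": 5.9, "dy": 5.9, "dz": -1.5, "spin": 0.34, "grip": 30}, {"dx": 5.9, "dy": 5.9, "dz": -3, "spin": 0.34, "grip": 30}, {"dx": 5.9, "dy": 5.9, "dz": -4, "spin": 0.34, "grip": 30}, {"dx": 5.9, "dy": 5.9, "dz": -4.5, "spin": 0.34, "grip": 30}, {"dx": 5.9, "dy": 5.9, "dz": -4.5, "spin": 0.34, "grip": 30}]'

```text
time_s: 23.4
tcp_pos: [0.6294, 0.3001, 0.0365]
eef_rot: [179.9, -0.1, -90.0]
contact_force: [-0.3, 0.7, 0.4]
gripper_width: 0.0436
```

>>> servo_tool --targets '[{"dx": 0, "dy": 0, "dz": -0.8, "spin": 0, "grip": 30}, {"dx": 0, "dy": 0, "dz": -1.7, "spin": 0, "grip": 30}, {"dx": 0, "dy": 0, "dz": -2.4, "spin": 0, "grip": 30}, {"dx": 0, "dy": 0, "dz": -2.8, "spin": 0, "grip": 30}, {"dx": 0, "dy": 0, "dz": -3, "spin": 0, "grip": 30}, {"dx": 0, "dy": 0, "dz": -3, "spin": 0, "grip": 30}, {"dx": 0, "dy": 0, "dz": -3, "spin": 0, "grip": 30}, {"dx": 0, "dy": 0, "dz": -3, "spin": 0, "grip": 30}, {"dx": 0, "dy": 0, "dz": -3, "spin": 0, "grip": 30}, {"dx": 0, "dy": 0, "dz": -3, "spin": 0, "grip": 30}]'

```text
time_s: 24.23
tcp_pos: [0.6309, 0.3015, 0.0085]
eef_rot: [-180.0, 0.0, -89.9]
contact_force: [0.0, -0.9, -0.5]
gripper_width: 0.0437
```

>>> servo_tool --targets '[{"dx": 0, "dy": 0, "dz": 0, "spin": 0, "grip": 66}, {"dx": 0, "dy": 0, "dz": 0, "spin": 0, "grip": 66}, {"dx": 0, "dy": 0, "dz": 0, "spin": 0, "grip": 66}, {"dx": 0, "dy": 0, "dz": 0, "spin": 0, "grip": 66}, {"dx": 0, "dy": 0, "dz": 0, "spin": 0, "grip": 66}, {"dx": 0, "dy": 0, "dz": 1, "spin": 0, "grip": 66}, {"dx": 0, "dy": 0, "dz": 3, "spin": 0, "grip": 66}, {"dx": 0, "dy": 0, "dz": 5.5, "spin": 0, "grip": 66}, {"dx": 0, "dy": 0, "dz": 8, "spin": 0, "grip": 66}, {"dx": 0, "dy": 0, "dz": 9, "spin": 0, "grip": 66}]'

```text
time_s: 25.07
tcp_pos: [0.6325, 0.3024, 0.1031]
eef_rot: [-179.7, 0.2, -89.8]
contact_force: [1.0, 0.3, 1.6]
gripper_width: 0.0577
```

>>> servo_tool --targets '[{"dx": -1.5, "dy": -0.6, "dz": 0, "spin": 0.12, "grip": 100}, {"dx": -4, "dy": -1.5, "dz": 0, "spin": 0.24, "grip": 100}, {"dx": -6.5, "dy": -2.4, "dz": 0, "spin": 0.36, "grip": 100}, {"dx": -9, "dy": -3.3, "dz": 0, "spin": 0.48, "grip": 100}, {"dx": -11.5, "dy": -4.2, "dz": 0, "spin": 0.6, "grip": 100}, {"dx": -14, "dy": -5.1, "dz": 0, "spin": 0.72, "grip": 100}, {"dx": -16.5, "dy": -6, "dz": 0, "spin": 0.84, "grip": 100}, {"dx": -18, "dy": -6.6, "dz": -0.5, "spin": 0.96, "grip": 100}, {"dx": -18, "dy": -6.6, "dz": -1, "spin": 0.97, "grip": 100}, {"dx": -18, "dy": -6.6, "dz": -1, "spin": 0.97, "grip": 100}]'

```text
time_s: 25.9
tcp_pos: [0.4501, 0.2352, 0.0885]
eef_rot: [-180.0, 0.0, -34.3]
contact_force: [0.5, 0.2, 1.2]
gripper_width: 0.0874
```

Run:
```python
from fit import *
s=r.get_state();print(s["tcp_pos"],s["eef_rot"])
a=r.capture("scene");b=r.capture("top")
for n,g in dict(bark=(.631,.301),stone=(.45,.236)).items():
  for cam in("top","scene"):
    f=find(n,cam,g,.07,dict(bark=(90,),stone=(146,)).get(n,(0,)))
    if f: print(n,cam,np.round(f[0],1),round(f[1],3))
A=cv2.resize(a[100:250,220:440],None,fx=3,fy=3,interpolation=cv2.INTER_CUBIC)
cv2.imwrite("pics/g5.png",A)
```

```text
[0.45014595 0.23517545 0.08847712] [-1.79982664e+02  3.85653488e-03 -3.43075713e+01]
bark top [632.6 303.4  90.1] 0.935
bark scene [627.6 305.9  91.2] 0.846
stone top [456.4 250.5 159.4] 0.346
stone scene [451.8 235.5 142.5] 0.903
```

View pics/g5.png

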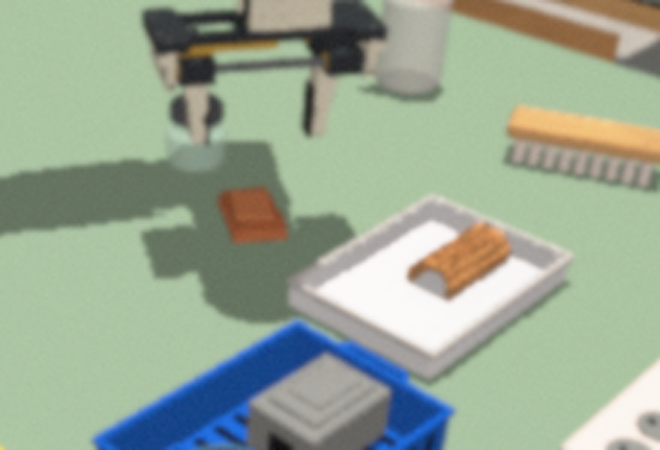

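The bark lies flat in the pan at (460,262). The gripper is over the stone at (250,213), well clear of the jar.

>>> servo_tool --targets '[{"dx": 0.1, "dy": 0, "dz": -1.5, "spin": -0.02, "grip": 100}, {"dx": 0.1, "dy": 0, "dz": -4, "spin": -0.02, "grip": 100}, {"dx": 0.1, "dy": 0, "dz": -6, "spin": -0.02, "grip": 100}, {"dx": 0.1, "dy": 0, "dz": -7.5, "spin": -0.02, "grip": 100}, {"dx": 0.1, "dy": 0, "dz": -8.2, "spin": -0.02, "grip": 100}, {"dx": 0.1, "dy": 0, "dz": -8.5, "spin": -0.02, "grip": 100}, {"dx": 0.1, "dy": 0, "dz": -8.5, "spin": -0.02, "grip": 100}, {"dx": 0.1, "dy": 0, "dz": -8.5, "spin": -0.02, "grip": 35}, {"dx": 0.1, "dy": 0, "dz": -8.5, "spin": -0.02, "grip": 35}, {"dx": 0.1, "dy": 0, "dz": -8.5, "spin": -0.02, "grip": 35}]' --squeeze 28

```text
time_s: 27.03
tcp_pos: [0.4522, 0.2359, 0.0042]
eef_rot: [-179.9, -0.0, -35.5]
contact_force: [1.1, 0.0, 0.6]
gripper_width: 0.0726
```

>>> servo_tool --targets '[{"dx": 0, "dy": 0, "dz": 0, "spin": 0, "grip": 35}, {"dx": 0, "dy": 0, "dz": 0, "spin": 0, "grip": 35}, {"dx": 0, "dy": 0, "dz": 0, "spin": 0, "grip": 35}, {"dx": 0, "dy": 0, "dz": 0, "spin": 0, "grip": 35}, {"dx": 0, "dy": 0, "dz": 0, "spin": 0, "grip": 35}, {"dx": 0, "dy": 0, "dz": 0, "spin": 0, "grip": 35}, {"dx": 0, "dy": 0, "dz": 0, "spin": 0, "grip": 35}, {"dx": 0, "dy": 0, "dz": 0, "spin": 0, "grip": 35}, {"dx": 0, "dy": 0, "dz": 0, "spin": 0, "grip": 35}, {"dx": 0, "dy": 0, "dz": 0, "spin": 0, "grip": 35}]'

```text
time_s: 27.87
tcp_pos: [0.4518, 0.2355, 0.0035]
eef_rot: [-180.0, -0.0, -35.4]
contact_force: [-1.9, -0.2, 6.0]
gripper_width: 0.0499
```

>>> servo_tool --targets '[{"dx": 0, "dy": 0, "dz": 0.4, "spin": 0, "grip": 35}, {"dx": 0, "dy": 0, "dz": 1.5, "spin": 0, "grip": 35}, {"dx": 0, "dy": 0, "dz": 3, "spin": -0.05, "grip": 35}, {"dx": 0.5, "dy": 0, "dz": 5, "spin": -0.12, "grip": 35}, {"dx": 2, "dy": -0.3, "dz": 6.5, "spin": -0.22, "grip": 35}, {"dx": 4.5, "dy": -0.6, "dz": 7, "spin": -0.34, "grip": 35}, {"dx": 7, "dy": -1, "dz": 7, "spin": -0.46, "grip": 35}, {"dx": 9.5, "dy": -1.4, "dz": 7, "spin": -0.58, "grip": 35}, {"dx": 12, "dy": -1.7, "dz": 7, "spin": -0.7, "grip": 35}, {"dx": 14.3, "dy": -2, "dz": 7, "spin": -0.8, "grip": 35}]'

```text
time_s: 28.7
tcp_pos: [0.5957, 0.2149, 0.0729]
eef_rot: [180.0, -0.0, -81.7]
contact_force: [-0.8, 1.2, -1.7]
gripper_width: 0.0496
```

>>> servo_tool --targets '[{"dx": 1.8, "dy": -0.3, "dz": 0, "spin": -0.08, "grip": 35}, {"dx": 3, "dy": -0.5, "dz": 0, "spin": -0.14, "grip": 35}, {"dx": 3.6, "dy": -0.5, "dz": 0, "spin": -0.15, "grip": 35}, {"dx": 3.6, "dy": -0.5, "dz": -0.5, "spin": -0.15, "grip": 35}, {"dx": 3.6, "dy": -0.5, "dz": -1.5, "spin": -0.15, "grip": 35}, {"dx": 3.6, "dy": -0.5, "dz": -3, "spin": -0.15, "grip": 35}, {"dx": 3.6, "dy": -0.5, "dz": -4, "spin": -0.15, "grip": 35}, {"dx": 3.6, "dy": -0.5, "dz": -4.5, "spin": -0.15, "grip": 35}, {"dx": 3.6, "dy": -0.5, "dz": -4.5, "spin": -0.15, "grip": 35}, {"dx": 3.6, "dy": -0.5, "dz": -4.5, "spin": -0.15, "grip": 35}]'

```text
time_s: 29.53
tcp_pos: [0.6304, 0.2105, 0.0281]
eef_rot: [180.0, -0.0, -89.8]
contact_force: [-0.3, -0.2, -1.1]
gripper_width: 0.0497
```

>>> servo_tool --targets '[{"dx": 0, "dy": 0, "dz": -0.6, "spin": 0, "grip": 35}, {"dx": 0, "dy": 0, "dz": -1.2, "spin": 0, "grip": 35}, {"dx": 0, "dy": 0, "dz": -1.6, "spin": 0, "grip": 35}, {"dx": 0, "dy": 0, "dz": -1.9, "spin": 0, "grip": 35}, {"dx": 0, "dy": 0, "dz": -2, "spin": 0, "grip": 35}, {"dx": 0, "dy": 0, "dz": -2, "spin": 0, "grip": 35}, {"dx": 0, "dy": 0, "dz": -2, "spin": 0, "grip": 35}, {"dx": 0, "dy": 0, "dz": -2, "spin": 0, "grip": 35}, {"dx": 0, "dy": 0, "dz": -2, "spin": 0, "grip": 35}, {"dx": 0, "dy": 0, "dz": -2, "spin": 0, "grip": 35}]'

```text
time_s: 30.37
tcp_pos: [0.6308, 0.2104, 0.0084]
eef_rot: [-180.0, 0.0, -89.9]
contact_force: [-0.1, 0.4, -1.6]
gripper_width: 0.0495
```

>>> servo_tool --targets '[{"dx": 0, "dy": 0, "dz": 0, "spin": 0, "grip": 72}, {"dx": 0, "dy": 0, "dz": 0, "spin": 0, "grip": 72}, {"dx": 0, "dy": 0, "dz": 0, "spin": 0, "grip": 72}, {"dx": 0, "dy": 0, "dz": 0, "spin": 0, "grip": 72}, {"dx": 0, "dy": 0, "dz": 0, "spin": 0, "grip": 72}, {"dx": 0, "dy": 0, "dz": 1, "spin": 0, "grip": 72}, {"dx": 0, "dy": 0, "dz": 3, "spin": 0, "grip": 72}, {"dx": 0, "dy": 0, "dz": 5.5, "spin": 0, "grip": 72}, {"dx": 0, "dy": 0, "dz": 8, "spin": 0, "grip": 72}, {"dx": 0, "dy": 0, "dz": 11, "spin": 0, "grip": 72}]'

```text
time_s: 31.2
tcp_pos: [0.6301, 0.2101, 0.1193]
eef_rot: [179.9, -0.0, -89.9]
contact_force: [1.4, 0.3, -0.2]
gripper_width: 0.063
```

>>> servo_tool --targets '[{"dx": -2, "dy": -1, "dz": 3, "spin": 0, "grip": 72}, {"dx": -5, "dy": -3, "dz": 6, "spin": 0, "grip": 72}, {"dx": -8, "dy": -5, "dz": 9, "spin": 0, "grip": 72}, {"dx": -11, "dy": -7, "dz": 10, "spin": 0, "grip": 72}, {"dx": -14, "dy": -9, "dz": 10, "spin": 0, "grip": 72}, {"dx": -17, "dy": -11, "dz": 10, "spin": 0, "grip": 72}, {"dx": -19, "dy": -13, "dz": 10, "spin": 0, "grip": 72}, {"dx": -20, "dy": -14, "dz": 10, "spin": 0, "grip": 72}, {"dx": -20, "dy": -14, "dz": 10, "spin": 0, "grip": 72}, {"dx": -20, "dy": -14, "dz": 10, "spin": 0, "grip": 72}]'

```text
time_s: 32.03
tcp_pos: [0.4311, 0.0703, 0.2195]
eef_rot: [-179.9, 0.1, -89.9]
contact_force: [0.5, 0.2, -0.7]
gripper_width: 0.0632
```

Run:
```python
from fit import *
s=r.get_state();print(s["tcp_pos"],s["time_s"],s["contact_force"])
a=r.capture("scene");b=r.capture("top")
for n,g in dict(dish=(.687,-.05),hide=(.687,.04),bark=(.631,.301),stone=(.631,.21),gauge=(.622,-.25),jar=(.329,.286),dish_stack=(.43,-.113)).items():
  for cam in("top","scene"):
    f=find(n,cam,g,.07,dict(bark=(90,),stone=(90,),hide=(90,)).get(n,(0,)))
    if f: print(n,cam,np.round(f[0],1),round(f[1],3))
cv2.imwrite("pics/f.png",cv2.resize(a[110:370,100:440],None,fx=2.3,fy=2.3,interpolation=cv2.INTER_CUBIC))
cv2.imwrite("pics/ft.png",cv2.resize(b[60:300,80:430],None,fx=2.2,fy=2.2,interpolation=cv2.INTER_CUBIC))
```

```text
[0.43106821 0.07033871 0.21948241] 32.0333 [ 0.46631377  0.17959009 -0.7112438 ]
dish top [686.  -53.3   3.7] 0.971
dish scene [683.1 -51.2  -1.6] 0.9
hide top [689.9  41.2  89.1] 0.965
hide scene [685.3  44.2  89.6] 0.955
bark scene [628.9 310.6  90.2] 0.812
stone scene [627.2 223.   94.3] 0.832
gauge top [ 622.5 -250.7   11.3] 0.961
gauge scene [ 621.1 -250.6    3.1] 0.921
jar top [326.2 281.5 -11.7] 0.401
jar scene [328.5 285.7  10.9] 0.908
dish_stack top [ 430.6 -112.4    4. ] 0.966
dish_stack scene [ 433.1 -115.8   11.7] 0.925
```

View pics/f.png

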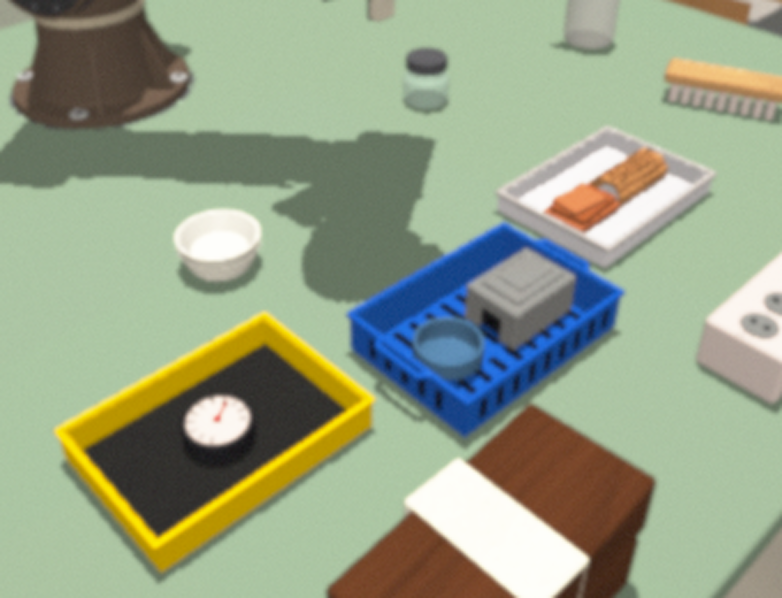

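View pics/ft.png

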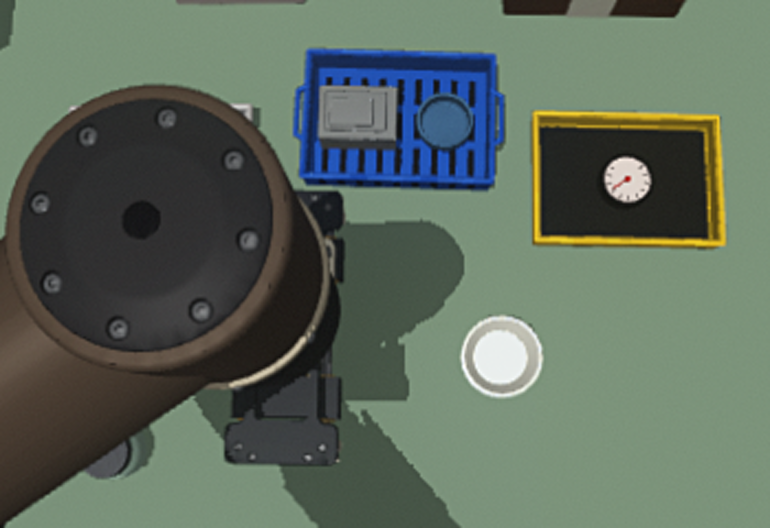

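In both views the gauge, dish and hide are flat in their trays, and the white dishes haven't moved. The arm hides the pan from the top camera, so I'll move it aside.

>>> servo_tool --targets '[{"dx": 0, "dy": -3, "dz": 0, "spin": 0, "grip": 72}, {"dx": 0, "dy": -6, "dz": 0, "spin": 0, "grip": 72}, {"dx": 0, "dy": -10, "dz": 0, "spin": 0, "grip": 72}, {"dx": 0, "dy": -14, "dz": 0, "spin": 0, "grip": 72}, {"dx": 0, "dy": -18, "dz": 0, "spin": 0, "grip": 72}, {"dx": 0, "dy": -22, "dz": 0, "spin": 0, "grip": 72}, {"dx": 0, "dy": -25, "dz": 0, "spin": 0, "grip": 72}, {"dx": 0, "dy": -27, "dz": 0, "spin": 0, "grip": 72}, {"dx": 0, "dy": -28, "dz": 0, "spin": 0, "grip": 72}, {"dx": 0, "dy": -28, "dz": 0, "spin": 0, "grip": 72}]'

```text
time_s: 33.67
tcp_pos: [0.4305, -0.2112, 0.218]
eef_rot: [180.0, -0.0, -90.0]
contact_force: [-0.3, 0.4, -0.2]
gripper_width: 0.063
```

Run:
```python
from fit import *
b=r.capture("top")
for n,g in dict(bark=(.631,.301),stone=(.631,.21),bake_pan=(.63,.258),jar=(.329,.286)).items():
    f=find(n,"top",g,.07,dict(bark=(90,),stone=(90,)).get(n,(0,)))
    if f: print(n,np.round(f[0],1),round(f[1],3))
cv2.imwrite("pics/ft2.png",cv2.resize(b[95:295,90:250],None,fx=3,fy=3,interpolation=cv2.INTER_CUBIC))
```

```text
bark [632.9 303.4  89. ] 0.877
stone [629.3 215.4  93.6] 0.846
bake_pan [631.5 263.2   0.9] 0.64
jar [327.3 286.6  15. ] 0.898
```

View pics/ft2.png

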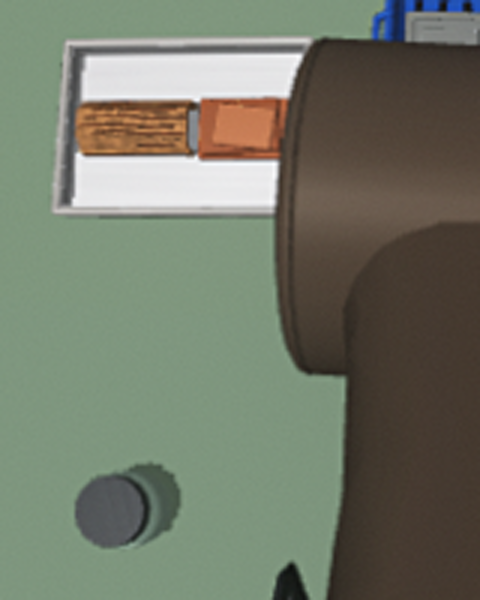

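The bark (135,128) and stone (240,128) lie flat and side by side with a gap between them, and the jar is in place. Handing in.

```bash
python3 -c "
from plant import r
r.close_job(); print(r.get_state()['time_s'])"
```

```text
the job is handed in; nothing more can be done
the job is handed in; nothing more can be done
```

The job is handed in: all five pieces are in their own trays, upright, flat and released. It took about 34 s of the 112 s allowed. I set each piece down to about 0.5 mm above the tray floor before opening the fingers.

Last checks by shape fits to the camera images:

| Piece | Tray | Offset from the tray's middle (x, y) |
|---|---|---|
| dish | blue basket | about 0, −49 mm |
| hide | blue basket | about +2, +45 mm |
| bark | baking pan | about +2, +44 mm |
| stone | baking pan | about 0, −48 mm |
| gauge | yellow tray | within 2 mm both ways |

- **Jar and white dishes:** their positions came out within about 2 mm of the first measurement, which is within the error of the fit.
- **Where the checks disagreed:**
  - In the last scene picture the stone and bark fits were 7–8 mm off the top camera's, still well inside the limits.
  - The arm hid part of the stone in the last top picture. Its −48 mm is the gripper's release position; the top fit gave −43 mm. The gap between stone and bark does show.
- **Other hitches:** one move call was refused because rows need every field; it moved nothing. The first "bark" detection was actually the basket, and I discarded it.

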